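# Fish the wash basket out of the rinse tank

## Robot

A 6-joint arm with a two-finger parallel gripper is mounted at the origin on the work surface. World frame = base frame: x ahead of the robot, y to its left, z up, the work surface at z = 0. Lengths are in mm, angles in rad, forces in N, time in s.
With the tool pointing down it reaches from about 300 to 875 mm from the base axis. Payload 4.2 kg.
Tool frame: the origin (TCP) lies midway between the tips of the shut fingers; the grasp point (between the pads) lies 19 mm behind it (ctrl.grip_depth is the distance from the TCP to the grasp point, in mm); z points along the fingers, y is the direction in which the jaws open and shut (so a half turn about z gives the same grasp; the last joint's range is limited). The gripper opens to 85 mm and grips with 20 to 120 N. Pads are 22 mm wide; open, the fingers measure 114 mm over their backs; the gripper's body (76 mm by 85 mm) begins 54 mm behind the grasp point. The pads swing forward as they close: fully open they stand 13 mm farther back than shut.
Start: joints at [-1.192, 0.32, 1.565, -0, 1.257, -0.02], TCP at [223.285, -529.895, 197.638] pointing down, gripper open.
Joint ranges: [-3.11, 3.11], [-0.84, 2.01], [0.21, 2.61], [-1.34, 4.49], [0.05, 2.63], [-2.56, 2.56]. Speed limits (rad/s): [2.57, 2.57, 3.14, 3.14, 3.14, 3.14].

## Interface

Orientations are given as a unit quaternion [w, x, y, z].
In Python, from bench import sensors, eyes, ctrl gives the robot as it stands.
- The arm moves only by the tool servo_tool, never from a script. Its argument "plan" is one flat list of numbers, 6 for each row, row after row: the shift along the tool's x, y, z in m, then the turn, a rotation vector about the tool's x, y, z in degrees. In form: [x, y, z, ax, ay, az, x, y, z, ax, ay, az, ...]. A call has exactly 5 rows; each row shifts and turns the commanded pose from where the row before left it, along the tool's axes as they then stand; what a row does not reach is not made up. A row lasts 1/10 s, in which the tool goes at most 50 mm and 8.59 degrees, less where a joint would pass 70% of its speed; a pose out of reach is approached as far as the arm can. A call is refused whole if a number of a shift passes 0.05 or a number of a turn 8.59, either way. A call with a gripper value outside its range is refused whole. "hand" is the opening, from 0 (shut) to 1 (fully open), set as the call begins (left out, the last holds). The fingers move at their own pace and stop on an object; the grip force is fixed at half the most. Time passes only in rows, so rows that do not move let the fingers close, or fill a call up. It gives the time, the measured TCP pose, the force and the opening at its end, in the units of the state.
- sensors.sense(): the state, without advancing time (a new reading comes with each control period).
- eyes.snapshot(name): name is "scene" or "side" or "wrist"; returns a dict with "img" (420x560x3 uint8, red, green, blue), "intrinsics" (3x3 intrinsics, pixels), "eye" and "attitude" of the camera in the world; the wrist camera has in their place "hand_eye" (4x4, takes a point from camera to tool coordinates, whose origin is the TCP and whose axes are the flange's). Camera axes: x right, y down, z forward; pixel columns grow to the right and rows downward; lengths in mm; the calibration is good to about 2 mm. A picture is of the moment at which its call begins: read the wrist's pose just before it. There is no depth.
- ctrl.sign_off(): hands the job in, once; it reports no verdict.
Trained networks look in a picture, given as the dict that the camera call returned (one of the last four; its "shot" number tells which), for a name from the list of things; names that differ only in an ending like _2 or _b are one class to them, and where a whole thing is asked for, a point or a joint stands for the part that bears it (a point fixed in the world has none). Each returns a list of dicts, best first, with "confidence" (0 to 1); they miss things now and then, are a little off and sometimes report something else, mostly with a low value. They report only what shows in the picture. A call takes as long as a camera call. They do not tell look-alikes from the thing itself.
- eyes.silhouettes(name, picture): "mask" (420x560 bool, what is visible of it) and "box" ([left, top, right, bottom] in pixels, round what is visible of it).
The state is a dict: "clock": time; "joint_positions": joint angles; "joint_vel": joint speeds; "tau": joint torques, N m; "tcp_pos": TCP position; "eef_rot": TCP orientation; "wrist_force": force on the tool from outside, world axes, zero at the start; "ft_torque": the same for the moment, N m; "grip_width": opening from 0.0 (shut) to 1.0 (fully open).
Only numpy, scipy, OpenCV 4.12 (cv2) and the standard library are available. Lean on these libraries where they do the work, as an engineer would, in place of code of your own. Each camera call takes 0.05 s, during which the arm holds its last target. There are 200 camera calls.

## Task

Take the hook rod from its hanger, catch the wash basket's wire bail with the hook deep inside the narrow rinse tank, and draw the basket straight up and out. Lower it gently until it stands upright in the middle of the drain stand's platform, unhook it there without dropping it or pressing down on it, and hang the rod back on its hanger. Handle the basket with the hook only, never with the gripper, do not force anything against the tank, and leave everything else where it is.

Things in the scene. Friction and masses are not known exactly. Their poses are not given: they have to be found in the camera images.
- rod: hook rod, loose, 120 g. Black square handle 24 x 24 x 50 (tall), gripped across its flat faces; below it a straight steel shaft, 8 thick, 100 long, ending in a J hook. Origin on the shaft's axis at the handle's underside, z up: handle from z 0 to 50, lowest point of the hook at z -103. The hook points to the rod's +x
- hook_bend (a point): middle of the top of the hook's bar, where a wire rests when hooked: x 11.5, z -97 in the rod's frame. The bar is 6 thick, axis at z -100, and runs from the shaft to x = 22, where a 6 thick tip rises to z -89; open gap between shaft and tip 15
- hanger: rod hanger, fixed: base on the bench, post, two level prongs 16 apart (each 12 wide, top 150 above the bench) pointing to its -x. Origin on the bench below the seat. A lip 4 high ends the prongs at x -22 to -26; the post, 142 high, is at x 30 to 50. At the start the rod hangs here, shaft between the prongs, handle's underside on them, hook pointing to about the hanger's +x
- seat (a point): point level with the prongs' top where the rod's origin belongs when hung up, between lip and post; the rod comes and goes over the lip, through the open -x end
- tank: rinse tank, fixed: narrow square upright steel box, outside 80 x 80 x 150 (tall), inside 72 x 72, open on top. Origin at the centre of its underside, z up. Ledges 10 wide, top at z 50, run along the +y and -y walls inside; the basket hangs on them by the ends of its lid, its centre at about x = 6, so the free room for a hook is at the -x side
- tank_mouth (a point): centre of the tank's open top, z 150. Inside, a white sprung pad on the -x wall presses the basket's body with about 4 N against stops on the +x wall: it drags over the first 25 of the way up and then comes free. Pad, stops and ledges stay below z 50; above that only the basket's lid and bail are in the way
- basket: lidded steel wash basket, loose, 170 to 290 g. Origin at the centre of its underside, z up. Body 48 x 48 x 24; flat closed lid 50 (x) x 64 (y) x 4, top at z 28; over it a fixed wire bail, 5 thick, in the plane x = 0, from y -20 to 20, highest in the middle (axis at z 56)
- bail (a point): underside of the bail's peak, z 53.5 in the basket's frame: 25.5 clear above the lid's top
- stand: drain stand, fixed: base 110 x 110 on the bench, origin at the centre of its underside; over it, centred, a white ribbed square platform 100 x 100 x 8, clamped at a height that differs each time and is not measured: its top is 40 to 100 above the bench. Look or feel for it
- tape: roll of tape lying flat, 90 across, 24 high, a bystander
- driver: screwdriver lying on the bench, a bystander
- jar: small jar, 50 across, 60 high, a bystander
Mind the look-alikes: they are no part of the job. Leave any blue or pink look-alike of the stand alone.

How it is judged:
By the outcome, as a careful person would: the job done as asked, in the order asked, and still so for the second after the job is handed in, with the robot touching nothing.
It also fails if it takes over 72 s, if anything falls off the work surface, if the arm or the gripper's body presses on something with over 40 N, if the wrist force passes 120 N, or if a joint passes its speed limit or range.

## Working session

There is one attempt and no reset: what is moved stays moved. The work goes in short steps, Python scripts to look and compute and a tool call to move; the robot and the scene stay as the last step left them, time stands still between calls to the robot, and variables do not carry over. Pictures are saved under pics/ and viewed, about 8 in all and at most 12, crops included, and the job is handed in when it is done.

Besides the shell and the picture viewer there is one more tool, called after "Call:" by a JSON object that holds its "fn" and its "kwargs", one argument or row to a line. servo_tool: Moves the arm, as the interface text tells. Its arguments: {"type":"object","properties":{"plan":{"type":"array","items":{"type":"number"}},"hand":{"type":"number"}},"required":["plan"]}

```bash
ls; mkdir -p pics; cat > h.py <<'E'
import numpy as np, cv2
from scipy.spatial.transform import Rotation as R
from bench import sensors, eyes, ctrl
def rot(q): return R.from_quat([q[1],q[2],q[3],q[0]]).as_matrix()
def cam(name):
    s=sensors.sense(); p=eyes.snapshot(name)
    if name=="wrist":
        H=np.array(p["hand_eye"]); Rt=rot(s["eef_rot"])
        Rc=Rt@H[:3,:3]; c=Rt@H[:3,3]+np.array(s["tcp_pos"])
    else:
        a=np.array(p["attitude"]); Rc=a if a.shape==(3,3) else rot(a); c=np.array(p["eye"])
    return p,np.array(p["intrinsics"]),Rc,c
def ray(K,Rc,u,v): 
    d=Rc@np.linalg.inv(K)@np.array([u,v,1.]); return d/np.linalg.norm(d)
def onz(C,u,v,z):
    p,K,Rc,c=C; d=ray(K,Rc,u,v); return c+d*(z-c[2])/d[2]
def proj(C,X):
    p,K,Rc,c=C; q=K@(Rc.T@(np.array(X,float)-c)); return q[:2]/q[2]
def save(C,name,box=None,scale=1):
    im=C[0]["img"]
    if box: im=im[box[1]:box[3],box[0]:box[2]]
    cv2.imwrite("pics/"+name,cv2.resize(im[:,:,::-1],None,fx=scale,fy=scale,interpolation=cv2.INTER_CUBIC))
def tri(L): # list of (C,u,v)
    A=np.zeros((3,3));b=np.zeros(3)
    for C,u,v in L:
        d=ray(C[1],C[2],u,v);P=np.eye(3)-np.outer(d,d);A+=P;b+=P@C[3]
    return np.linalg.solve(A,b)
E
python3 - <<'E'
from h import *
print({k:np.round(v,3) for k,v in sensors.sense().items()},ctrl.grip_depth)
ims=[]
for n in ["scene","side"]:
    C=cam(n); ims.append(C[0]["img"]); print(n,C[3].round(),C[2].round(3).tolist(),C[1][0,0])
    save(C,n+"0.png",scale=1.4)
    for t in ["rod","hanger","tank","basket","stand","tape","driver","jar"]:
        for r in eyes.silhouettes(t,C[0])[:3]:
            ys,xs=np.nonzero(r["mask"]); print(t,round(r["confidence"],2),np.round(r["box"]),xs.mean().round(1),ys.mean().round(1))
C=cam("wrist"); save(C,"w0.png"); print(C[3])
E
```

```text
pics
{'clock': np.float64(0.0), 'joint_positions': array([-1.192,  0.32 ,  1.566,  0.   ,  1.257, -0.02 ]), 'joint_vel': array([ 0.   ,  0.001,  0.   , -0.001, -0.001, -0.   ]), 'tau': array([-2.0000e-03, -4.1553e+01, -2.3416e+01, -0.0000e+00,  8.0000e-03,
        0.0000e+00]), 'tcp_pos': array([ 223.077, -529.385,  196.797]), 'eef_rot': array([-0.001,  0.98 ,  0.198, -0.   ]), 'wrist_force': array([ 0.139, -0.288,  0.032]), 'ft_torque': array([-0.013,  0.016, -0.003]), 'grip_width': np.float64(1.001)} 18.700000000000003
scene [781. 299. 826.] [[-0.689, 0.629, -0.361], [0.725, 0.603, -0.333], [0.008, -0.491, -0.871]] 382.3508931985795
rod 0.78 [176.  88. 192. 140.] 181.9 107.0
hanger 0.62 [173.  89. 191. 140.] 182.0 107.1
hanger 0.57 [158. 107. 206. 174.] 179.6 143.2
tank 0.73 [227. 202. 292. 288.] 257.2 245.4
basket 0.63 [246. 235. 268. 250.] 256.3 242.8
stand 0.66 [316. 271. 391. 352.] 351.5 310.2
stand 0.66 [393. 254. 461. 318.] 427.9 286.5
stand 0.65 [157. 100. 208. 172.] 180.0 142.7
tape 0.94 [249. 322. 294. 371.] 270.9 347.1
tape 0.37 [138. 206. 161. 230.] 149.0 216.2
tape 0.15 [170.  90. 190. 140.] 181.5 105.8
driver 0.59 [255. 182. 314. 240.] 276.4 200.8
jar 0.25 [227. 207. 290. 292.] 257.0 245.1
side [207. 501. 813.] [[-0.86, -0.402, 0.315], [-0.511, 0.669, -0.54], [0.007, -0.625, -0.78]] 388.9652723436665
rod 0.66 [348.  93. 370. 142.] 360.2 113.0
hanger 0.71 [320. 104. 371. 164.] 346.2 135.8
tank 0.93 [229. 168. 286. 246.] 255.9 205.6
stand 0.81 [214. 344. 294. 420.] 255.5 381.8
stand 0.59 [291. 286. 361. 358.] 325.9 319.8
stand 0.56 [177. 261. 250. 339.] 213.2 297.9
tape 0.87 [159. 227. 198. 265.] 177.4 244.3
tape 0.52 [264. 126. 284. 155.] 272.0 140.9
driver 0.61 [302. 204. 334. 239.] 321.1 217.8
driver 0.49 [350.  95. 370. 142.] 360.9 109.2
jar 0.88 [264. 126. 280. 156.] 272.0 140.7
[ 287.76606892 -502.67334625  374.43233567]
```

View pics/scene0.png

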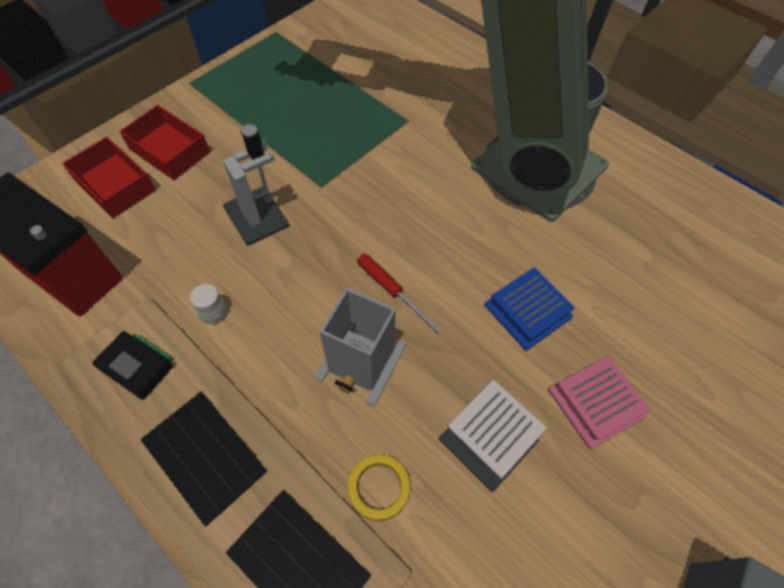

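View pics/side0.png

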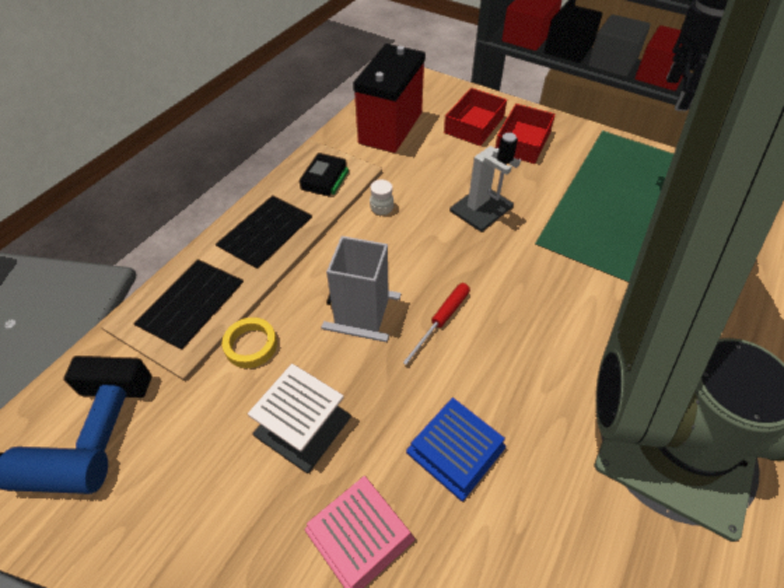

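Scene view shows the hanger and rod at about (250,190), the tank at (360,330) and the white stand at (493,435). In the side view they are at (490,180), (360,285) and (297,415). The blue and pink stands are the look-alikes. Next I'll make one enlarged montage to pick pixels from.

```bash
python3 - <<'E'
from h import *
A=cam("scene");B=cam("side")
rows=[]
for C,bs in ((A,[(155,80),(222,200),(310,262)]),(B,[(318,85),(222,162),(172,255)])):
    rows.append(np.hstack([cv2.resize(C[0]["img"][y:y+95,x:x+85,:],None,fx=3.1,fy=3.1,interpolation=cv2.INTER_CUBIC) for x,y in bs]))
m=np.vstack(rows); print(m.shape); cv2.imwrite("pics/m1.png",m[:,:,::-1])
z=lambda C,u,v,h:onz(C,u,v,h).round(1)
print("handle top",tri([(A,178.6,93.6),(B,363.6,98.6)]))
for C in(A,B): print(C[3])
for C,bx in((A,(310,262,400,360)),(B,(172,255,255,342))):
    im=C[0]["img"][bx[1]:bx[3],bx[0]:bx[2]].astype(int)
    w=((im.min(2)>130)&(im.max(2)-im.min(2)<40)).astype(np.uint8)
    w=cv2.morphologyEx(w,cv2.MORPH_CLOSE,np.ones((5,5)))
    n,l,s,c=cv2.connectedComponentsWithStats(w); i=1+s[1:,4].argmax()
    cn=cv2.findContours((l==i).astype(np.uint8),0,2)[0][0]
    q=cv2.approxPolyDP(cv2.convexHull(cn),4,True)[:,0]+bx[:2]
    print(q.tolist(),c[i]+np.array(bx[:2]))
E
```

```text
(588, 792, 3)
handle top [ 451.31087173 -308.90266367  198.68699015]
[780.74221072 299.08165361 826.40142684]
[207.22034437 501.19727448 812.97933891]
[[351, 272], [389, 305], [358, 340], [321, 305]] [354.97156783 305.28757108]
[[208, 260], [244, 282], [214, 321], [177, 295]] [210.82414579 290.04510251]
```

View pics/m1.png

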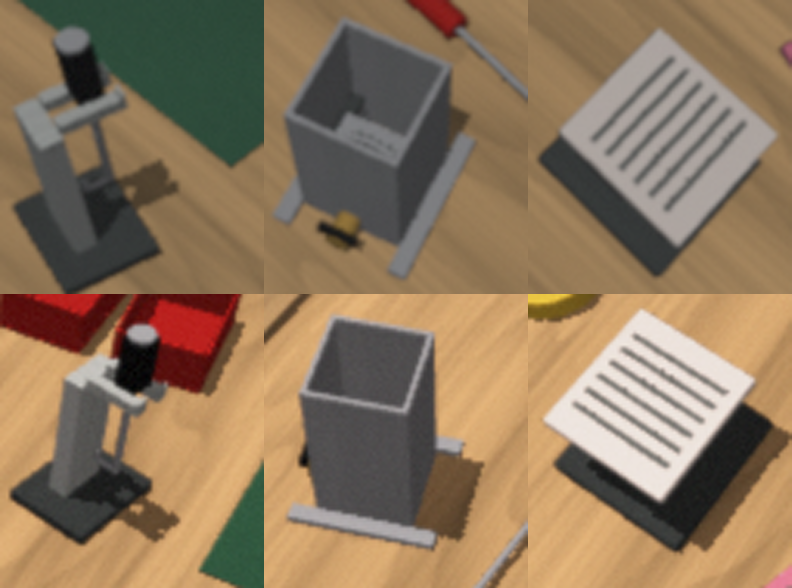

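```bash
cat > geo.py <<'E'
from h import *
A=cam("scene");B=cam("side")
S=3.1
t=lambda o,l:[(o[0]+x/S,o[1]+y/S) for x,y in l]
def both(n,oa,la,ob,lb):
    P=np.array([tri([(A,*a),(B,*b)]) for a,b in zip(t(oa,la),t(ob,lb))]); print(n,P.round(0).tolist(),"mean",P.mean(0).round(1)); return P
# order corners by world correspondence below
sa=[(248.1,207.1),(282,221.9),(265.9,253.2),(230.4,237.1)]
for C,l,n,h in((A,sa,"tankA",150),(B,[(244.6,170.4),(276.8,175.2),(268.5,199.1),(234.9,193.9)],"tankB",150)):
    P=np.array([onz(C,u,v,h) for u,v in l]); print(n,P[:,:2].round(0).tolist(),P.mean(0)[:2].round(1))
QA=np.array([[351,272],[389,305],[358,340],[321,305]]);QB=np.array([[208,260],[244,282],[214,321],[177,295]])
print("stand c",tri([(A,*QA.mean(0)),(B,*QB.mean(0))]).round(1))
for k in range(4):
    P=np.array([tri([(A,*a),(B,*b)]) for a,b in zip(QA,np.roll(QB,k,0))]); 
    if np.ptp(P[:,2])<25: print(k,P.round(0).tolist())
for z in (150,):
  print("prongA",[onz(A,*x,z).round(0)[:2].tolist() for x in t((155,80),[(120,98),(22,113)])])
print("baseA",[onz(A,*x,10).round(0)[:2].tolist() for x in t((155,80),[(14,207),(70,290),(160,250)])])
print("baseB",[onz(B,*x,10).round(0)[:2].tolist() for x in t((318,85),[(12,199),(82,246),(151,191)])])
E
python3 geo.py
```

```text
tankA [[532.0, -5.0], [509.0, 68.0], [580.0, 92.0], [604.0, 18.0]] [556.4  43.2]
tankB [[599.0, 19.0], [527.0, -6.0], [506.0, 63.0], [577.0, 88.0]] [552.1  41. ]
stand c [515.3 273.8  72.8]
3 [[466.0, 225.0, 75.0], [468.0, 323.0, 75.0], [565.0, 319.0, 76.0], [561.0, 224.0, 76.0]]
prongA [[438.0, -285.0], [500.0, -327.0]]
baseA [[515.0, -375.0], [537.0, -271.0], [458.0, -248.0]]
baseB [[535.0, -270.0], [451.0, -249.0], [426.0, -349.0]]
```

Call:
{"fn": "servo_tool", "kwargs": {
  "plan": [0.03,-0.027,-0.024,0,0,0,0.03,-0.027,-0.024,0,0,0,0.03,-0.027,-0.024,0,0,0,0.03,-0.027,-0.024,0,0,0,0.03,-0.027,-0.024,0,0,0]
}}

```text
clock: 1.65
tcp_pos: [309.4, -345.7, 318.7]
eef_rot: [0.0, 0.98, 0.198, 0.0]
wrist_force: [0.6, -0.1, -0.5]
grip_width: 0.999
```

Call:
{"fn": "servo_tool", "kwargs": {
  "plan": [0.03,-0.027,0,0,0,0,0.03,-0.027,0,0,0,0,0.03,-0.027,0,0,0,0,0.03,-0.027,0,0,0,0,0.03,-0.027,0,0,0,0]
}}

```text
clock: 2.15
tcp_pos: [395.2, -163.0, 317.9]
eef_rot: [0.0, 0.98, 0.198, 0.0]
wrist_force: [0.6, -0.1, -0.4]
grip_width: 0.998
```

Call:
{"fn": "servo_tool", "kwargs": {
  "plan": [0.032,-0.027,0,0,0,0,0.032,-0.027,0,0,0,0,0.032,-0.027,0,0,0,0,0.028,-0.027,0,0,0,0,0.02,-0.02,0,0,0,4.8]
}}

```text
clock: 2.65
tcp_pos: [478.6, 11.5, 317.6]
eef_rot: [-0.0, 0.988, 0.157, 0.0]
wrist_force: [-0.1, -0.3, 0.4]
grip_width: 1.001
```

```bash
cat >> h.py <<'E'
def yaw(s=None):
    m=rot((s or sensors.sense())["eef_rot"]); return np.degrees(np.arctan2(m[1,0],m[0,0]))
def delta(P,y=None):
    s=sensors.sense(); m=rot(s["eef_rot"]); d=m.T@(np.array(P,float)-s["tcp_pos"]); 
    o="clock %.2f tcp %s yaw %.2f tilt %.3f | tool delta %s"%(s["clock"],np.round(s["tcp_pos"],1),yaw(s),m[2,2],d.round(1))
    if y is not None: o+=" turn z %.1f"%(-(y-yaw(s)))
    print(o)
E
python3 - <<'E'
from h import *
delta([487,20,320],18)
C=cam("wrist"); save(C,"w1.png"); print(C[3],C[2][:,2])
print(proj(C,[554,42,150]))
E
```

```text
clock 2.65 tcp [478.6  11.5 317.6] yaw 18.03 tilt -1.000 | tool delta [10.7 -5.4 -2.4] turn z 0.0
[545.02223125  33.20296457 494.37300071] [-0.26212827 -0.08514808 -0.96126925]
[280.72573816 100.87335245]
```

View pics/w1.png

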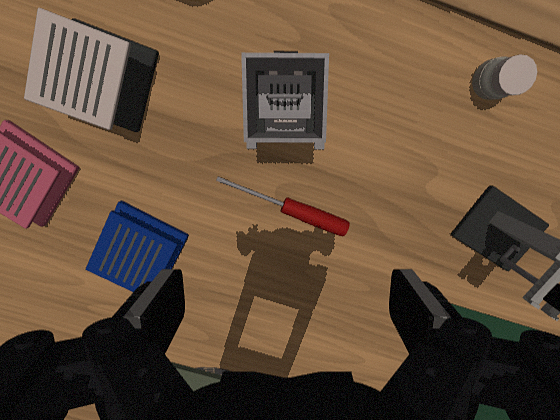

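The wrist view shows the tank at about (285,100). Something white (the pad?) is at row 125, on the near side, with a dark horizontal bar (the bail?) at row 102. I'll enlarge it to confirm.

```bash
python3 - <<'E'
from h import *
C=cam("wrist"); save(C,"w2.png",(235,40,335,160),5)
E
```

```text
(no output)
```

View pics/w2.png

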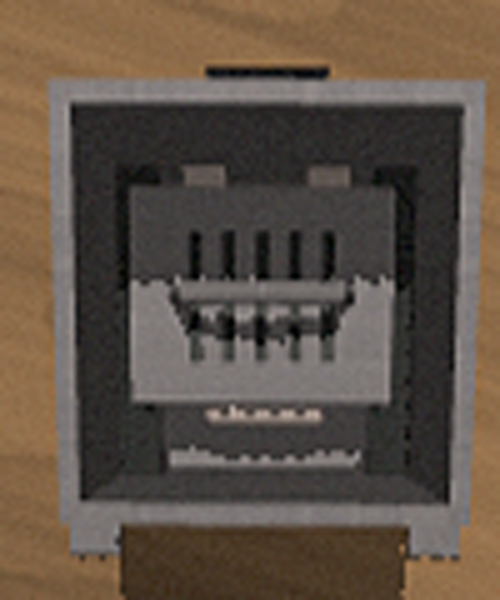

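Confirmed: stops at the top (+x) and pad at the bottom (−x), so tank +x points along about 18° yaw. The bail is a horizontal bar at crop (262,290). Now to the hanger, with a positioning calculation first.

```bash
python3 - <<'E'
from h import *
C=cam("wrist"); f=lambda x,y,z:onz(C,235+x/5,40+y/5,z).round(1)
print("bail",f(262,290,82), f(180,290,80),f(348,290,80),"lid corners",f(130,185,54),f(393,185,54),f(390,403,54),f(132,403,54))
print("rim inner",f(70,104,150),f(464,104,150),f(450,502,150),f(80,502,150))
delta([400,-322,330],-14); delta([400,-322,330],76)
E
```

```text
bail [561.1  38.6  82. ] [555.4  56.3  80. ] [567.3  20.1  80. ] lid corners [574.8  76.1  54. ] [594.4  16.8  54. ] [547.    0.8  54. ] [527.2  60.9  54. ]
rim inner [578.2  81.4 150. ] [600.8  12.8 150. ] [532.8  -9.2 150. ] [510.2  59.1 150. ]
clock 2.80 tcp [478.2  10.5 317.3] yaw 18.25 tilt -1.000 | tool delta [-178.4  291.3  -12.6] turn z 32.3
clock 2.80 tcp [478.2  10.5 317.3] yaw 18.25 tilt -1.000 | tool delta [-178.4  291.3  -12.6] turn z -57.7
```

Call:
{"fn": "servo_tool", "kwargs": {
  "plan": [-0.02,0.032,-0.001,0,0,0,-0.02,0.032,-0.001,0,0,0,-0.02,0.032,-0.001,0,0,0,-0.02,0.032,-0.001,0,0,0,-0.02,0.032,-0.001,0,0,0]
}}

```text
clock: 3.3
tcp_pos: [430.9, -176.1, 323.0]
eef_rot: [0.0, 0.988, 0.157, 0.0]
wrist_force: [0.3, -0.3, 0.4]
grip_width: 0.999
```

Call:
{"fn": "servo_tool", "kwargs": {
  "plan": [-0.02,0.032,-0.001,0,0,0,-0.02,0.032,-0.001,0,0,0,-0.02,0.032,-0.001,0,0,0,-0.018,0.032,-0.001,0,0,0,0,0,0,0,0,8]
}}

```text
clock: 3.8
tcp_pos: [395.7, -324.2, 326.3]
eef_rot: [0.001, 0.997, 0.083, -0.001]
wrist_force: [0.0, 0.2, -0.4]
grip_width: 1.001
```

Call:
{"fn": "servo_tool", "kwargs": {
  "plan": [0,0,0,0,0,8,0,0,0,0,0,8,0,0,0,0,0,8.2,0,0,0,0,0,0,0,0,0,0,0,0]
}}

```text
clock: 4.3
tcp_pos: [397.1, -320.1, 326.8]
eef_rot: [0.0, 0.993, -0.122, -0.0]
wrist_force: [0.6, 0.7, 0.4]
grip_width: 1.003
```

```bash
python3 - <<'E'
from h import *
C=cam("wrist"); save(C,"w3.png"); print(C[3])
print("rod top",proj(C,[451,-309,200]),"seat",proj(C,[451,-309,150]))
delta([400,-322,330],-14)
for t in ["rod","hanger"]:
    for r in eyes.silhouettes(t,C[0])[:3]: print(t,r["confidence"],np.round(r["box"]))
E
```

```text
[ 465.02774686 -336.79456365  503.52796895]
rod top [258.65195462 137.87795435] seat [262.48110392 134.44141588]
clock 4.35 tcp [ 397.3 -320.   326.8] yaw -14.04 tilt -1.000 | tool delta [ 3.1  1.3 -3.2] turn z -0.0
rod 0.96 [244. 110. 275. 151.]
hanger 0.87 [226.  66. 308. 156.]
```

View pics/w3.png

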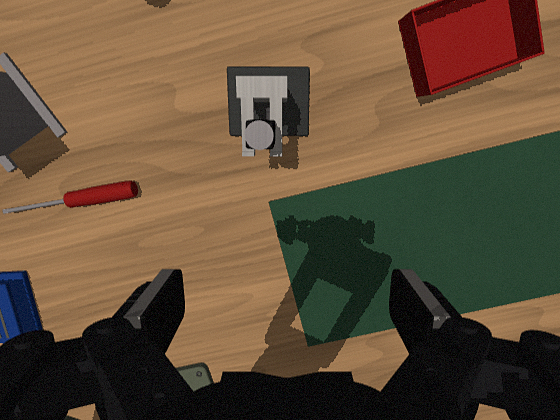

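The wrist view shows the hanger at (268,110), square to the image, with the rod's cap at about (260,135). The hook lies towards the post, upward in the picture.

```bash
python3 - <<'E'
from h import *
C=cam("wrist"); im=C[0]["img"][100:165,225:310]
g=cv2.cvtColor(im,cv2.COLOR_RGB2GRAY)
sub=g[12:52,15:55]
for r in sub[::2]: print(" ".join("%3d"%x for x in r))
r=eyes.silhouettes("hanger",C[0])[0]; m=r["mask"].astype(np.uint8)
c=max(cv2.findContours(m,0,2)[0],key=cv2.contourArea)[:,0]
print(cv2.minAreaRect(c))
for p in [(260,135)]: print(onz(C,*p,200))
print("base cor z10",[onz(C,*p,10).round(1)[:2].tolist() for p in [(228,67),(309,68),(308,136),(228,135)]])
E
```

```text
46 102 162 158 148 154 153 154 157 158 163 160 162 136  46  54  24  31  37  21  33  22  31  26  26  18  31  60  51  39 168 158 152 149 152 157 158 160 160 160
 46 103 162 152 147 150 153 155 161 154 155 160 160 142  42  54  55  30  16  30  18  18  27  30  22  31  30  65  73  56 138 157 152 151 151 153 160 158 160 160
 44 105 165 151 154 151 154 155 160 161 157 154 159 141  44  55  57  58  59  28  20  28  33  30  24  28  38  62  68  57 136 158 153 157 152 157 157 163 161 157
 48  80 164 156 153 150 151 156 160 162 157 164 164 169  50  48  56  56  60  27  30  25  29  27  30  26  37  70  70  57 140 154 156 152 151 154 160 158 157 161
 50  70 168 155 148 156 160 139 115 100  92  91  62  31   0   7   7  25  28  43  27   0   0   9  10   2  16  34  42  28  81 102  93  95 105 165 161 159 155 156
 51  71 166 157 152 164  72   9   4  20  13   2  58 130 135 137 143 145 142 140 141 142 146 138 135 111  45   4   7  19  20  14   1   0   3  18 172 160 160 158
 46  72 165 151 151 173   4   6  16  71 129 149 139 138 140 141 139 139 136 137 134 137 133 137 136 135 144 141 108  50  17  20  25  12   0  
[... 1561 characters left out ...]
1 130 132 139 138 151  64   0   0   3  79  86  77  80  80
109 107 130 149 152 166   4  10   9  65  97 141 136 134 136 129 132 133 131 133 135 130 130 131 132 133 136 138 150 107  38  14   9   0  53  83  79  84  83  78
121 116 129 152 145 158 147  22   0   0   0  12  70 107 144 139 134 134 128 129 136 136 134 133 130 142  94  70   0  12  14   6  11  51  87  77  77  84  75  84
122 119 126 152 148 147 152 153 166 165 164 162 149 140 129  74 115 117 121 118 126 121 117 116 120  99  98 105 106  53  60  77  71  85  78  76  81  82  82  78
((268.0, 110.5), (91.0, 84.0), 90.0)
[ 453.51334488 -310.51087169  200.        ]
base cor z10 [[540.9, -276.3], [513.8, -379.7], [428.5, -358.6], [456.8, -251.0]]
```

Call:
{"fn": "servo_tool", "kwargs": {
  "plan": [0.026,-0.012,0,0,0,0.4,0.025,-0.012,0,0,0,0,0,0,0.03,0,0,0,0,0,0.035,0,0,0,0,0,0.035,0,0,0]
}}

```text
clock: 5.05
tcp_pos: [453.7, -309.0, 225.6]
eef_rot: [0.0, 0.992, -0.126, 0.0]
wrist_force: [-0.8, -0.7, 0.1]
grip_width: 1.002
```

```bash
python3 - <<'E'
from h import *
delta([452,-309.5,160],-14.4)
E
```

```text
clock 5.05 tcp [ 453.7 -309.   225.6] yaw -14.46 tilt -1.000 | tool delta [-1.6  0.9 65.6] turn z -0.1
```

Call:
{"fn": "servo_tool", "kwargs": {
  "plan": [-0.002,0.001,0.025,0,0,0,0,0,0.02,0,0,0,0,0,0.014,0,0,0,0,0,0.006,0,0,0,0,0,0,0,0,0]
}}

```text
clock: 5.55
tcp_pos: [450.8, -309.3, 161.0]
eef_rot: [-0.0, 0.992, -0.126, -0.001]
wrist_force: [-0.9, -0.1, -0.1]
grip_width: 1.002
```

Call:
{"fn": "servo_tool", "kwargs": {
  "plan": [0,0,0,0,0,0,0,0,0,0,0,0,0,0,0,0,0,0,0,0,0,0,0,0,0,0,0,0,0,0],
  "hand": 0
}}

```text
clock: 6.05
tcp_pos: [451.3, -309.7, 162.4]
eef_rot: [0.0, 0.992, -0.127, 0.001]
wrist_force: [-0.8, 1.5, 3.3]
grip_width: 0.248
```

Call:
{"fn": "servo_tool", "kwargs": {
  "plan": [0,0,0,0,0,0,0,0,0,0,0,0,0,0,0,0,0,0,0,0,0,0,0,0,0,0,0,0,0,0]
}}

```text
clock: 6.55
tcp_pos: [451.4, -309.7, 162.4]
eef_rot: [0.0, 0.992, -0.127, 0.001]
wrist_force: [-0.8, 1.1, 5.2]
grip_width: 0.252
```

Call:
{"fn": "servo_tool", "kwargs": {
  "plan": [0,0,-0.005,0,0,0,0,0,-0.007,0,0,0,0,0,0,0,0,0,-0.01,0,0,0,0,0,-0.02,0,0,0,0,0]
}}

```text
clock: 7.05
tcp_pos: [421.8, -301.9, 173.1]
eef_rot: [-0.0, 0.992, -0.126, -0.0]
wrist_force: [-0.6, -0.0, -1.2]
grip_width: 0.248
```

Call:
{"fn": "servo_tool", "kwargs": {
  "plan": [-0.03,0,0,0,0,0,-0.025,0,0,0,0,0,-0.01,0,-0.02,0,0,0,0,0,-0.035,0,0,0,0,0,-0.035,0,0,0]
}}

```text
clock: 7.55
tcp_pos: [357.4, -284.8, 264.0]
eef_rot: [-0.001, 0.992, -0.127, -0.001]
wrist_force: [0.9, -0.9, -0.7]
grip_width: 0.247
```

```bash
python3 - <<'E'
from h import *
s=sensors.sense(); print(s["wrist_force"],s["ft_torque"],s["grip_width"])
# target: hook_bend 14 mm behind bail along tank x => rod axis = bail -26
d=np.array([np.cos(np.radians(18)),np.sin(np.radians(18))]); b=np.array([561.1,38.6])
p=b-26*d; print(p)
delta([*p,300],18.1)
E
```

```text
[ 0.8722702  -0.86666322 -0.68209432] [-0.01140715 -0.09314219  0.01023495] 0.2469927513141251
[536.37253058  30.56555815]
clock 7.55 tcp [ 357.4 -284.8  264. ] yaw -14.58 tilt -1.000 | tool delta [  93.7 -350.3  -35.9] turn z -32.7
```

Call:
{"fn": "servo_tool", "kwargs": {
  "plan": [0.009,-0.025,-0.012,0,0,0,0.009,-0.036,-0.012,0,0,0,0.009,-0.036,-0.012,0,0,0,0.009,-0.036,0,0,0,0,0.009,-0.036,0,0,0,0]
}}

```text
clock: 8.05
tcp_pos: [444.8, -132.1, 299.7]
eef_rot: [0.0, 0.992, -0.127, 0.0]
wrist_force: [-0.1, -0.3, -1.3]
grip_width: 0.247
```

Call:
{"fn": "servo_tool", "kwargs": {
  "plan": [0.009,-0.036,0,0,0,0,0.009,-0.036,0,0,0,0,0.009,-0.036,0,0,0,0,0.009,-0.036,0,0,0,0,0.007,-0.034,0,0,0,0]
}}

```text
clock: 8.55
tcp_pos: [531.2, 29.4, 299.1]
eef_rot: [0.0, 0.992, -0.126, -0.001]
wrist_force: [0.5, 0.4, -0.9]
grip_width: 0.252
```

Call:
{"fn": "servo_tool", "kwargs": {
  "plan": [0,0,0,0,0,-8.2,0,0,0,0,0,-8.2,0,0,0,0,0,-8.2,0,0,0,0,0,-8.1,0,0,0,0,0,0]
}}

```text
clock: 9.05
tcp_pos: [530.6, 27.9, 299.1]
eef_rot: [0.0, 0.988, 0.158, -0.001]
wrist_force: [0.5, 0.3, -1.0]
grip_width: 0.251
```

```bash
python3 - <<'E'
from h import *
delta([529.7,28.4,300],18.1)
C=cam("wrist"); save(C,"w4.png",(160,0,420,250),2.3); s=sensors.sense(); m=rot(s["eef_rot"])
for n,o in (("handle bottom",(0,0,0)),("bar end",(22,0,-100)),("tip top",(22,0,-89))):
    X=np.array(s["tcp_pos"])+m@np.array([o[0],-o[1],-(o[2]-12.4)]); q=proj(C,X); print(n,X.round(1),q.round(1),((q-[160,0])*2.3).round())
print("bail",(proj(C,[561.1,38.6,82])-[160,0])*2.3)
A=cam("scene"); B=cam("side")
m=np.hstack([cv2.resize(A[0]["img"][120:270,190:320],None,fx=3,fy=3),cv2.resize(B[0]["img"][80:230,190:320],None,fx=3,fy=3)]); cv2.imwrite("pics/m2.png",m[:,:,::-1])
for n,C,o in(("A",A,(190,120)),("B",B,(190,80))):
    print(n,[((proj(C,x)-o)*3).round() for x in (X,)])
E
```

```text
clock 9.05 tcp [530.6  27.9 299.1] yaw 18.13 tilt -1.000 | tool delta [-0.7 -0.8 -0.9] turn z 0.0
handle bottom [530.7  27.9 286.8] [286.6 238.7] [291. 549.]
bar end [551.5  34.7 186.8] [286.7 172.5] [291. 397.]
tip top [551.5  34.7 197.8] [286.7 174.7] [291. 402.]
bail [289.76384146 340.0292568 ]
A [array([193., 281.])]
B [array([201., 264.])]
```

View pics/w4.png

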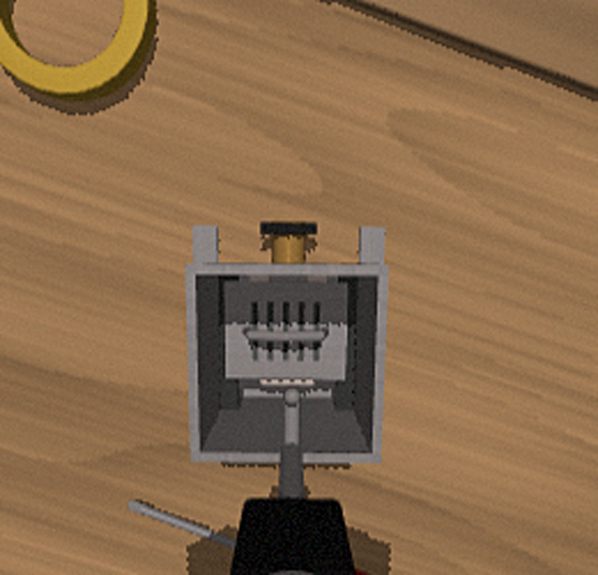

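The wrist view shows the hook tip at crop (291,397), as predicted. The bail is at (286,338), 2 mm left and 1 mm farther than predicted. I'll shift slightly and descend.

Call:
{"fn": "servo_tool", "kwargs": {
  "plan": [0,-0.002,0.015,0,0,0,0,0,0.02,0,0,0,0,0,0.02,0,0,0,0,0,0.02,0,0,0,0,0,0.015,0,0,0]
}}

```text
clock: 9.7
tcp_pos: [530.1, 29.8, 208.2]
eef_rot: [-0.0, 0.988, 0.157, -0.001]
wrist_force: [-0.0, -0.0, -1.9]
grip_width: 0.251
```

Call:
{"fn": "servo_tool", "kwargs": {
  "plan": [0,0,0.01,0,0,0,0,0,0.01,0,0,0,0,0,0.008,0,0,0,0,0,0.006,0,0,0,0,0,0,0,0,0]
}}

```text
clock: 10.2
tcp_pos: [530.5, 30.0, 175.0]
eef_rot: [-0.0, 0.988, 0.158, -0.001]
wrist_force: [0.3, 1.0, 0.5]
grip_width: 0.244
```

```bash
python3 - <<'E'
from h import *
delta([529.7,28.4,174.5],18.1)
C=cam("wrist"); save(C,"w5.png",(180,0,400,200),3); s=sensors.sense(); m=rot(s["eef_rot"]); print(s["wrist_force"])
for n,o in (("bar end",(25,0,-100)),("tip top",(22,0,-89))):
    X=np.array(s["tcp_pos"])+m@np.array([o[0],-o[1],-(o[2]-12.4)]); q=proj(C,X); print(n,X.round(1),((q-[180,0])*3).round())
print("bail",(proj(C,[561.1,38.6,82])-[180,0])*3)
E
```

```text
clock 10.20 tcp [530.5  30.  175. ] yaw 18.14 tilt -1.000 | tool delta [-1.2  1.2  0.5] turn z 0.0
[-0.10369781  0.32031318 -0.7493063 ]
bar end [554.6  37.8  63.1] [320. 506.]
tip top [551.7  36.8  74.1] [320. 523.]
bail [325.05785836 492.31956267]
```

View pics/w5.png

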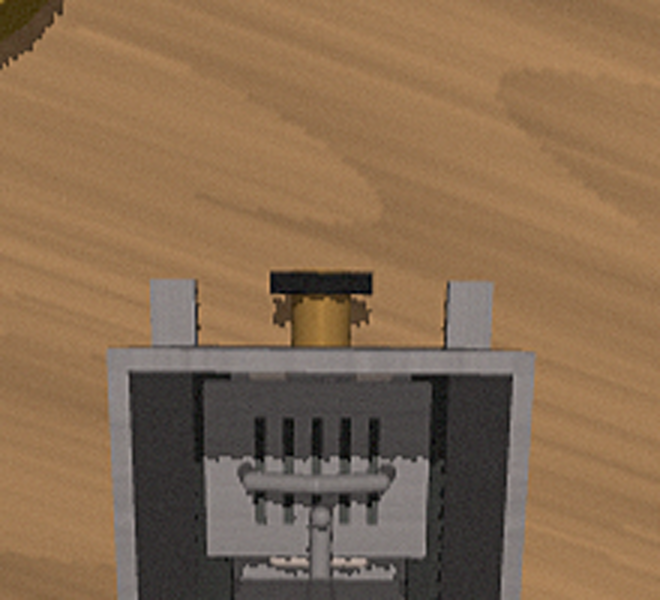

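The hook tip is at (320,516), in line with the bail's peak at (318,485), with the level between lid and bail. I'll advance 21.5 mm and lift.

Call:
{"fn": "servo_tool", "kwargs": {
  "plan": [0.005,0,0,0,0,0,0.006,0,0,0,0,0,0.006,0,0,0,0,0,0.0045,0,0,0,0,0,0,0,0,0,0,0]
}}

```text
clock: 10.75
tcp_pos: [552.1, 36.9, 175.5]
eef_rot: [0.0, 0.987, 0.158, 0.0]
wrist_force: [-0.4, 0.8, -0.6]
grip_width: 0.249
```

Call:
{"fn": "servo_tool", "kwargs": {
  "plan": [0,0,-0.004,0,0,0,0,0,-0.004,0,0,0,0,0,-0.004,0,0,0,0,0,-0.003,0,0,0,0,0,-0.003,0,0,0]
}}

```text
clock: 11.25
tcp_pos: [550.6, 36.7, 192.9]
eef_rot: [-0.0, 0.987, 0.158, -0.001]
wrist_force: [0.2, 0.4, -7.5]
grip_width: 0.248
```

Call:
{"fn": "servo_tool", "kwargs": {
  "plan": [0,0,-0.004,0,0,0,0,0,-0.004,0,0,0,0,0,-0.004,0,0,0,0,0,-0.004,0,0,0,0,0,-0.004,0,0,0]
}}

```text
clock: 11.75
tcp_pos: [551.7, 36.6, 214.6]
eef_rot: [0.0, 0.987, 0.158, 0.001]
wrist_force: [0.6, -0.0, -2.6]
grip_width: 0.25
```

Call:
{"fn": "servo_tool", "kwargs": {
  "plan": [0,0,-0.006,0,0,0,0,0,-0.006,0,0,0,0,0,-0.006,0,0,0,0,0,-0.004,0,0,0,0,0,0,0,0,0]
}}

```text
clock: 12.25
tcp_pos: [551.7, 36.7, 236.5]
eef_rot: [0.0, 0.987, 0.158, 0.001]
wrist_force: [-0.6, -0.2, -3.5]
grip_width: 0.249
```

```bash
python3 - <<'E'
from h import *
f=[];
for i in range(4):
    C=cam("wrist"); f.append(sensors.sense()["wrist_force"])
print(np.mean(f,0)); delta([551,36.5,345],18.1)
save(C,"w6.png",(190,60,380,240),3)
E
```

```text
[-0.3997402   0.09342647 -2.70333422]
clock 12.45 tcp [551.   36.7 235.3] yaw 18.15 tilt -1.000 | tool delta [-2.000e-01  1.000e-01 -1.097e+02] turn z 0.1
```

View pics/w6.png

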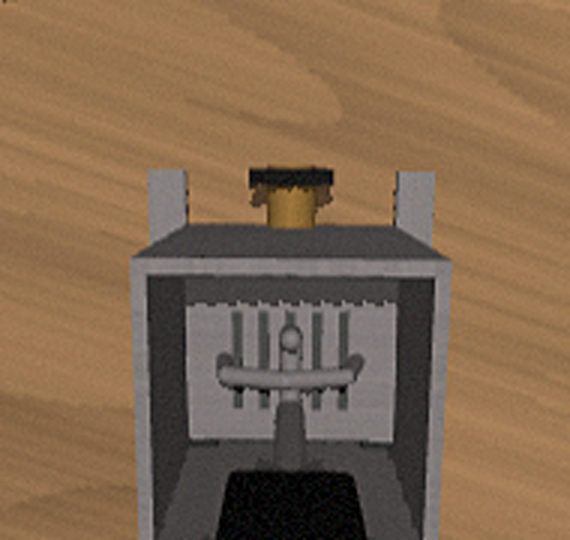

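The basket hangs on the hook, with the bail inside the gap at (290,375). I'll draw it straight up and out.

Call:
{"fn": "servo_tool", "kwargs": {
  "plan": [0,0,-0.006,0,0,0,0,0,-0.01,0,0,0,0,0,-0.012,0,0,0,0,0,-0.012,0,0,0,0,0,-0.012,0,0,0]
}}

```text
clock: 12.95
tcp_pos: [551.5, 36.7, 289.2]
eef_rot: [0.0, 0.987, 0.158, 0.001]
wrist_force: [0.0, 0.6, -2.7]
grip_width: 0.245
```

Call:
{"fn": "servo_tool", "kwargs": {
  "plan": [0,0,-0.012,0,0,0,0,0,-0.012,0,0,0,0,0,-0.012,0,0,0,0,0,-0.012,0,0,0,0,0,-0.012,0,0,0]
}}

```text
clock: 13.45
tcp_pos: [551.3, 36.7, 348.6]
eef_rot: [0.0, 0.987, 0.158, 0.0]
wrist_force: [0.8, 0.2, -3.0]
grip_width: 0.25
```

```bash
python3 - <<'E'
from h import *
# basket centre = rod axis + 11.5 along rod x ; stand (515.3,273.8)
for y in (18.1,-2):
    a=np.radians(y); p=np.array([515.3,273.5])-11.5*np.array([np.cos(a),np.sin(a)]); print(p); delta([*p,345],y)
print(sensors.sense()["wrist_force"])
E
```

```text
[504.36906909 269.92722106]
clock 13.45 tcp [551.3  36.7 348.6] yaw 18.15 tilt -1.000 | tool delta [  28.1 -236.2    3.6] turn z 0.0
[503.80700549 273.90134421]
clock 13.45 tcp [551.3  36.7 348.6] yaw 18.15 tilt -1.000 | tool delta [  28.8 -240.2    3.6] turn z 20.1
[ 0.7896584   0.22778616 -2.99033985]
```

Call:
{"fn": "servo_tool", "kwargs": {
  "plan": [0.001,-0.006,0,0,0,0,0.001,-0.012,0,0,0,0,0.002,-0.018,0,0,0,0,0.003,-0.022,0,0,0,0,0.003,-0.022,0,0,0,0]
}}

```text
clock: 13.95
tcp_pos: [534.8, 117.4, 346.6]
eef_rot: [-0.0, 0.987, 0.158, -0.001]
wrist_force: [-0.0, 0.3, -3.5]
grip_width: 0.248
```

Call:
{"fn": "servo_tool", "kwargs": {
  "plan": [0.003,-0.022,0,0,0,0,0.003,-0.022,0,0,0,0,0.003,-0.022,0,0,0,0,0.002,-0.022,0,0,0,0,0.002,-0.022,0,0,0,0]
}}

```text
clock: 14.45
tcp_pos: [512.7, 226.1, 346.6]
eef_rot: [0.0, 0.987, 0.158, -0.001]
wrist_force: [0.6, -0.0, -2.6]
grip_width: 0.251
```

Call:
{"fn": "servo_tool", "kwargs": {
  "plan": [0.002,-0.018,0,0,0,0,0.002,-0.014,0,0,0,0,0.001,-0.008,0,0,0,0,0,-0.004,0,0,0,0,0,-0.002,0,0,0,0]
}}

```text
clock: 14.95
tcp_pos: [504.2, 269.7, 347.4]
eef_rot: [0.0, 0.987, 0.158, -0.0]
wrist_force: [-0.3, -0.3, -2.5]
grip_width: 0.252
```

Call:
{"fn": "servo_tool", "kwargs": {
  "plan": [0,0,0.01,0,0,0,0,0,0.01,0,0,0,0,0,0.01,0,0,0,0,0,0.01,0,0,0,0,0,0.01,0,0,0]
}}

```text
clock: 15.45
tcp_pos: [504.2, 269.3, 296.4]
eef_rot: [0.0, 0.988, 0.157, -0.0]
wrist_force: [-0.2, 0.1, -3.4]
grip_width: 0.249
```

```bash
python3 - <<'E'
from h import *
delta([504.4,269.9,270],18.1); s=sensors.sense(); print(s["wrist_force"])
W=cam("wrist");A=cam("scene");B=cam("side")
# platform corners expected
c=np.array([515.3,273.5]);a=np.radians(-2);ex=np.array([np.cos(a),np.sin(a)])*50;ey=np.array([-ex[1],ex[0]])
tiles=[]
for C,o in((A,(300,210)),(B,(160,190)),(W,None)):
    q=proj(C,[*c,75]); o=o or (int(q[0])-60,max(0,min(270,int(q[1])-60)))
    im=C[0]["img"].copy()
    for i,j in((1,1),(1,-1),(-1,-1),(-1,1)):
        cv2.circle(im,tuple(int(round(x)) for x in proj(C,[*(c+i*ex+j*ey),75])),1,(255,0,0),-1)
    tiles.append(cv2.resize(im[o[1]:o[1]+150,max(0,o[0]):max(0,o[0])+110],(264,360),interpolation=cv2.INTER_CUBIC))
cv2.imwrite("pics/m3.png",np.hstack(tiles)[:,:,::-1])
E
```

```text
clock 15.45 tcp [504.2 269.3 296.4] yaw 18.12 tilt -1.000 | tool delta [ 0.4 -0.5 26.4] turn z 0.0
[-0.22826583  0.12374861 -3.42443541]
```

View pics/m3.png

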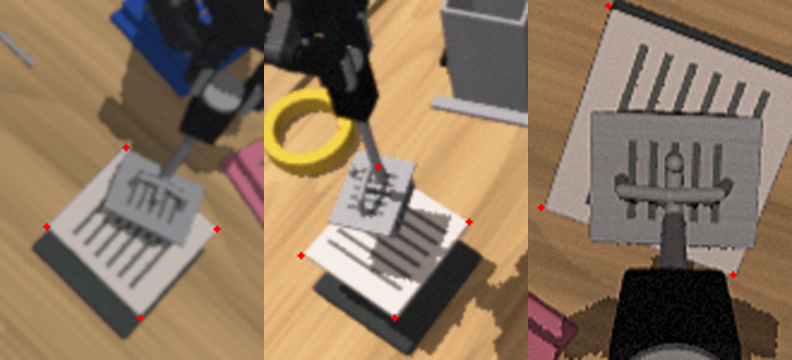

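Platform corners match the prediction to 1–2 px in all three views, and the basket hangs level over the middle. I'll lower it.

Call:
{"fn": "servo_tool", "kwargs": {
  "plan": [0,0.001,0.008,0,0,0,0,0,0.01,0,0,0,0,0,0.01,0,0,0,0,0,0.008,0,0,0,0,0,0.006,0,0,0]
}}

```text
clock: 16.1
tcp_pos: [504.3, 268.6, 254.4]
eef_rot: [0.0, 0.987, 0.158, -0.001]
wrist_force: [-0.6, 0.0, -3.6]
grip_width: 0.247
```

Call:
{"fn": "servo_tool", "kwargs": {
  "plan": [0,0,0.003,0,0,0,0,0,0.003,0,0,0,0,0,0.002,0,0,0,0,0,0.002,0,0,0,0,0,0.002,0,0,0]
}}

```text
clock: 16.6
tcp_pos: [504.8, 268.8, 243.7]
eef_rot: [-0.0, 0.987, 0.158, 0.0]
wrist_force: [0.4, 0.8, -3.0]
grip_width: 0.249
```

Call:
{"fn": "servo_tool", "kwargs": {
  "plan": [0,0,0.001,0,0,0,0,0,0.001,0,0,0,0,0,0.001,0,0,0,0,0,0.001,0,0,0,0,0,0,0,0,0]
}}

```text
clock: 17.1
tcp_pos: [504.7, 268.8, 239.7]
eef_rot: [-0.0, 0.987, 0.158, 0.0]
wrist_force: [0.2, 0.4, -1.1]
grip_width: 0.248
```

```bash
python3 - <<'E'
from h import *
f=[]
for i in range(6): C=cam("wrist"); f.append(sensors.sense()["wrist_force"])
print(np.mean(f,0)); delta([504.5,269,238],18.1)
E
```

```text
[-0.17560476  0.28858133 -1.15177362]
clock 17.40 tcp [504.7 268.8 239.7] yaw 18.15 tilt -1.000 | tool delta [-0.1 -0.3  1.7] turn z 0.0
```

Call:
{"fn": "servo_tool", "kwargs": {
  "plan": [0,0,0.003,0,0,0,0,0,0.003,0,0,0,0,0,0.003,0,0,0,0,0,0.002,0,0,0,0,0,0,0,0,0]
}}

```text
clock: 17.9
tcp_pos: [504.5, 268.6, 228.1]
eef_rot: [0.0, 0.987, 0.158, -0.0]
wrist_force: [0.7, -0.8, -1.6]
grip_width: 0.247
```

```bash
python3 - <<'E'
from h import *
f=[]
for i in range(4): C=cam("wrist"); f.append(sensors.sense()["wrist_force"])
print(np.mean(f,0)); delta([504.5,269,228.7],18.1)
A=cam("scene");B=cam("side")
m=np.hstack([cv2.resize(x,(264,360),interpolation=cv2.INTER_CUBIC) for x in (A[0]["img"][210:360,300:410],B[0]["img"][190:340,160:270],C[0]["img"][100:250,230:340])])
cv2.imwrite("pics/m4.png",m[:,:,::-1])
E
```

```text
[-0.24622574  0.41135863 -1.60423442]
clock 18.10 tcp [504.8 268.8 228.7] yaw 18.15 tilt -1.000 | tool delta [-0.2 -0.3  0. ] turn z 0.0
```

View pics/m4.png

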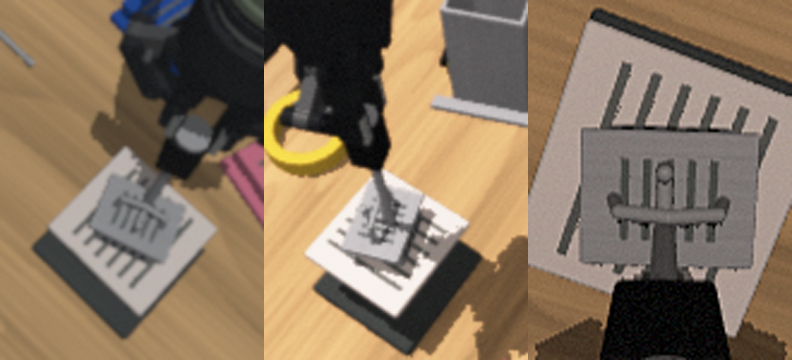

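The basket stands level and centred on the platform. The hook tip is free below the bail. I'll back out along −x and raise.

Call:
{"fn": "servo_tool", "kwargs": {
  "plan": [-0.004,0,0,0,0,0,-0.006,0,0,0,0,0,-0.008,0,0,0,0,0,-0.01,0,0,0,0,0,-0.012,0,0,0,0,0]
}}

```text
clock: 18.7
tcp_pos: [465.7, 255.9, 228.6]
eef_rot: [0.0, 0.987, 0.158, -0.0]
wrist_force: [-0.2, 0.4, -0.8]
grip_width: 0.249
```

```bash
python3 - <<'E'
from h import *
C=cam("wrist"); print(sensors.sense()["wrist_force"])
A=cam("scene");B=cam("side")
m=np.hstack([cv2.resize(x,(264,360),interpolation=cv2.INTER_CUBIC) for x in (A[0]["img"][210:360,300:410],B[0]["img"][190:340,160:270],C[0]["img"][40:250,210:364])])
cv2.imwrite("pics/m5.png",m[:,:,::-1])
delta([375,-284,300],-14.5)
E
```

```text
[-2.42172699 -0.60769599 -1.87753434]
clock 18.85 tcp [465.9 256.  229. ] yaw 18.17 tilt -1.000 | tool delta [-254.7  484.8  -71.2] turn z 32.7
```

View pics/m5.png

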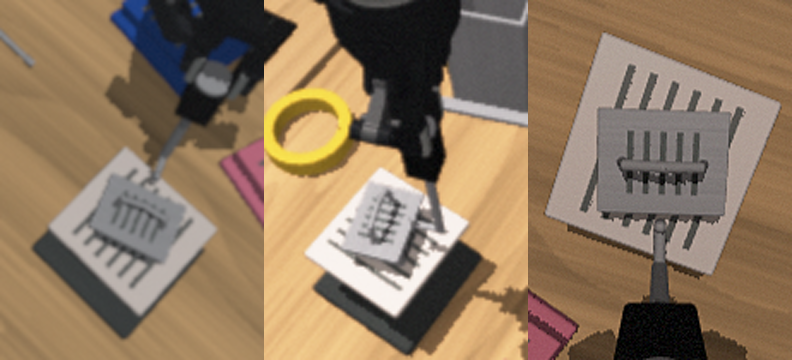

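Unhooked: the basket stands free and upright in the middle of the platform, and the hook is clear at (660,225). I'll return the rod; the views are used up, so numeric checks from here.

Call:
{"fn": "servo_tool", "kwargs": {
  "plan": [0,0,-0.02,0,0,0,0,0,-0.03,0,0,0,-0.01,0.018,-0.021,0,0,0,-0.02,0.037,0,0,0,0,-0.02,0.037,0,0,0,0]
}}

```text
clock: 19.35
tcp_pos: [448.3, 152.7, 300.3]
eef_rot: [0.0, 0.987, 0.159, 0.001]
wrist_force: [0.3, -1.3, -2.1]
grip_width: 0.245
```

Call:
{"fn": "servo_tool", "kwargs": {
  "plan": [-0.02,0.037,0,0,0,0,-0.02,0.037,0,0,0,0,-0.02,0.037,0,0,0,0,-0.02,0.037,0,0,0,0,-0.02,0.037,0,0,0,0]
}}

```text
clock: 19.85
tcp_pos: [410.2, -55.3, 299.9]
eef_rot: [0.0, 0.987, 0.158, 0.001]
wrist_force: [0.7, -0.4, -0.8]
grip_width: 0.248
```

Call:
{"fn": "servo_tool", "kwargs": {
  "plan": [-0.021,0.037,0,0,0,0,-0.021,0.037,0,0,0,0,-0.021,0.037,0,0,0,0,-0.021,0.037,0,0,0,0,-0.021,0.037,0,0,0,0]
}}

```text
clock: 20.35
tcp_pos: [367.9, -264.1, 299.9]
eef_rot: [0.0, 0.988, 0.158, 0.001]
wrist_force: [2.0, 0.7, -1.6]
grip_width: 0.252
```

Call:
{"fn": "servo_tool", "kwargs": {
  "plan": [-0.011,0.022,0,0,0,0,0,0,0,0,0,8.2,0,0,0,0,0,8.2,0,0,0,0,0,8.2,0,0,0,0,0,8.1]
}}

```text
clock: 20.85
tcp_pos: [364.8, -286.9, 299.7]
eef_rot: [0.0, 0.992, -0.13, 0.0]
wrist_force: [-0.1, -0.4, -1.0]
grip_width: 0.25
```

```bash
python3 - <<'E'
from h import *
delta([364.2,-287.1,174.5],-14.55)
C=cam("wrist"); print(C[3])
E
```

```text
clock 20.85 tcp [ 364.8 -286.9  299.7] yaw -14.91 tilt -1.000 | tool delta [ -0.6   0.3 125.2] turn z -0.4
[ 432.35590437 -304.63513396  476.46392065]
```

Call:
{"fn": "servo_tool", "kwargs": {
  "plan": [0,0,0.02,0,0,-0.4,0,0,0.03,0,0,0,0,0,0.035,0,0,0,0,0,0.025,0,0,0,0,0,0.015,0,0,0]
}}

```text
clock: 21.4
tcp_pos: [363.9, -285.9, 172.6]
eef_rot: [-0.001, 0.993, -0.122, -0.001]
wrist_force: [0.2, -0.2, -1.3]
grip_width: 0.246
```

```bash
python3 - <<'E'
from h import *
C=cam("wrist"); print(sensors.sense()["wrist_force"]); delta([451.3,-309.7,174.5],-14.55)
E
```

```text
[-0.84875854  0.13419616 -3.16078801]
clock 21.45 tcp [ 363.1 -285.2  171. ] yaw -14.01 tilt -1.000 | tool delta [91.5  2.4 -4.1] turn z 0.5
```

Call:
{"fn": "servo_tool", "kwargs": {
  "plan": [0,0,-0.002,0,0,0,0,0,0,0,0,0,0,0,0,0,0,0,0,0,0,0,0,0,0,0,0,0,0,0]
}}

```text
clock: 21.95
tcp_pos: [364.9, -286.7, 177.2]
eef_rot: [0.0, 0.992, -0.123, 0.001]
wrist_force: [0.3, -0.3, -0.1]
grip_width: 0.248
```

```bash
python3 - <<'E'
from h import *
for i in range(3): C=cam("wrist"); delta([451.3,-309.7,174.5],-14.55)
print(sensors.sense()["wrist_force"])
E
```

```text
clock 22.00 tcp [ 364.8 -286.7  177. ] yaw -14.14 tilt -1.000 | tool delta [89.5  1.2  2.6] turn z 0.4
clock 22.05 tcp [ 364.8 -286.6  176.9] yaw -14.14 tilt -1.000 | tool delta [89.5  1.2  2.5] turn z 0.4
clock 22.10 tcp [ 364.7 -286.6  176.8] yaw -14.15 tilt -1.000 | tool delta [89.6  1.3  2.3] turn z 0.4
[-0.29095847  0.39772169  0.08425352]
```

Call:
{"fn": "servo_tool", "kwargs": {
  "plan": [0.012,0.001,0.001,0,0,0.4,0.02,0,0,0,0,0,0.016,0,0,0,0,0,0.01,0,0,0,0,0,0,0,0,0,0,0]
}}

```text
clock: 22.6
tcp_pos: [422.0, -302.4, 175.3]
eef_rot: [0.0, 0.992, -0.126, 0.0]
wrist_force: [-0.6, -0.3, -1.9]
grip_width: 0.242
```

Call:
{"fn": "servo_tool", "kwargs": {
  "plan": [0.01,0,0,0,0,0,0.01,0,0,0,0,0,0.008,0,0,0,0,0,0.003,0,0,0,0,0,0,0,0,0,0,0]
}}

```text
clock: 23.1
tcp_pos: [450.9, -309.8, 175.5]
eef_rot: [0.0, 0.992, -0.127, -0.0]
wrist_force: [-0.2, 0.7, -1.4]
grip_width: 0.249
```

```bash
python3 - <<'E'
from h import *
for i in range(2): C=cam("wrist"); delta([451.3,-309.7,162.4],-14.55)
print(sensors.sense()["wrist_force"])
E
```

```text
clock 23.15 tcp [ 450.5 -309.7  175.5] yaw -14.54 tilt -1.000 | tool delta [ 0.8 -0.2 13.1] turn z 0.0
clock 23.20 tcp [ 450.3 -309.6  175.5] yaw -14.55 tilt -1.000 | tool delta [ 1.  -0.2 13.1] turn z 0.0
[-0.3230619  -0.19140887 -1.00890891]
```

Call:
{"fn": "servo_tool", "kwargs": {
  "plan": [0.001,0,0.004,0,0,0,0,0,0.004,0,0,0,0,0,0.002,0,0,0,0,0,0.001,0,0,0,0,0,0.001,0,0,0]
}}

```text
clock: 23.7
tcp_pos: [451.5, -310.0, 163.5]
eef_rot: [0.0, 0.992, -0.127, -0.0]
wrist_force: [-0.8, 0.2, -1.7]
grip_width: 0.244
```

```bash
python3 - <<'E'
from h import *
for i in range(3): C=cam("wrist"); delta([451.3,-309.7,162.4],-14.55)
print(sensors.sense()["wrist_force"])
E
```

```text
clock 23.75 tcp [ 451.5 -310.   163.4] yaw -14.55 tilt -1.000 | tool delta [-0.2 -0.2  1. ] turn z -0.0
clock 23.80 tcp [ 451.5 -310.   163.5] yaw -14.55 tilt -1.000 | tool delta [-0.2 -0.3  1.1] turn z -0.0
clock 23.85 tcp [ 451.5 -310.   163.6] yaw -14.55 tilt -1.000 | tool delta [-0.3 -0.3  1.2] turn z -0.0
[ 0.15400381  0.07147551 -1.79092823]
```

Call:
{"fn": "servo_tool", "kwargs": {
  "plan": [0,0,0.001,0,0,0,0,0,0.0005,0,0,0,0,0,0,0,0,0,0,0,0,0,0,0,0,0,0,0,0,0]
}}

```text
clock: 24.35
tcp_pos: [451.6, -310.1, 162.5]
eef_rot: [0.0, 0.992, -0.127, 0.0]
wrist_force: [-0.2, 0.7, 2.5]
grip_width: 0.245
```

```bash
python3 - <<'E'
from h import *
f=[]
for i in range(3): C=cam("wrist"); f.append(sensors.sense()["wrist_force"])
delta([451.3,-309.7,162.4],-14.55)
print(np.mean(f,0))
E
```

```text
clock 24.50 tcp [ 451.7 -310.1  162.4] yaw -14.55 tilt -1.000 | tool delta [-0.5 -0.3  0. ] turn z -0.0
[-0.59959033  0.62727721  2.82596061]
```

Contact shows on the prongs (+2.8 N). I'll open, then withdraw upward.

Call:
{"fn": "servo_tool", "kwargs": {
  "plan": [0,0,0,0,0,0,0,0,0,0,0,0,0,0,0,0,0,0,0,0,0,0,0,0,0,0,0,0,0,0],
  "hand": 1
}}

```text
clock: 25.0
tcp_pos: [451.5, -310.1, 162.0]
eef_rot: [0.0, 0.992, -0.127, -0.0]
wrist_force: [-0.3, 0.1, 0.4]
grip_width: 1.0
```

Call:
{"fn": "servo_tool", "kwargs": {
  "plan": [0,0,0,0,0,0,0,0,-0.005,0,0,0,0,0,-0.015,0,0,0,0,0,-0.025,0,0,0,0,0,-0.035,0,0,0]
}}

```text
clock: 25.5
tcp_pos: [450.7, -309.4, 241.9]
eef_rot: [-0.001, 0.992, -0.127, -0.002]
wrist_force: [0.4, -0.6, 0.6]
grip_width: 0.997
```

Call:
{"fn": "servo_tool", "kwargs": {
  "plan": [0,0,-0.035,0,0,0,-0.02,0,-0.035,0,0,0,-0.03,0,-0.015,0,0,0,0,0,0,0,0,0,0,0,0,0,0,0]
}}

```text
clock: 26.0
tcp_pos: [403.1, -297.5, 327.8]
eef_rot: [0.0, 0.992, -0.127, 0.001]
wrist_force: [0.7, 0.0, -0.2]
grip_width: 1.002
```

```bash
python3 - <<'E'
from h import *
s=sensors.sense(); print(s["grip_width"],s["wrist_force"]); delta([397.3,-320,326.8])
for n in("wrist","scene","side"):
    C=cam(n)
    for t in ("rod","hanger","basket","stand","tape","jar","driver","tank"):
        for r in eyes.silhouettes(t,C[0])[:1]: print(n,t,round(r["confidence"],2),np.round(r["box"]))
    if n=="wrist":
        g=cv2.cvtColor(C[0]["img"],cv2.COLOR_RGB2GRAY); q=proj(C,[451.3,-309.7,200]); print("expected cap",q)
        m=((g>118)&(g<158)).astype(np.uint8)
        c=cv2.HoughCircles(cv2.GaussianBlur(g,(3,3),0),cv2.HOUGH_GRADIENT,1,30,param1=80,param2=12,minRadius=10,maxRadius=20)
        if c is not None:
            c=c[0]; c=c[np.argsort(np.hypot(*(c[:,:2]-q).T))][:2]; print(c, [onz(C,x,y,200).round(1) for x,y,_ in c])
    else: print("bail top proj",proj(C,[515.6,272,134]))
E
```

```text
1.002396724191353 [ 0.71180247  0.03632021 -0.16182944]
clock 26.00 tcp [ 403.1 -297.5  327.8] yaw -14.58 tilt -1.000 | tool delta [ 0.  23.3  1. ]
wrist rod 0.57 [274. 110. 303. 152.]
wrist hanger 0.69 [245.  69. 327. 158.]
wrist stand 0.56 [  1. 271.  61. 343.]
wrist driver 0.83 [ 21. 182. 156. 219.]
wrist tank 0.96 [  0.  58.  83. 175.]
expected cap [286.11521405 137.90192745]
[[286.5 134.5  15. ]
 [143.5 192.5  11. ]] [array([ 454. , -310.7,  200. ]), array([ 437. , -173.8,  200. ])]
scene rod 0.93 [175.  88. 191. 142.]
scene hanger 0.67 [156. 100. 208. 172.]
scene basket 0.89 [338. 285. 377. 318.]
scene stand 0.77 [392. 255. 464. 320.]
scene tape 0.65 [248. 325. 293. 372.]
scene jar 0.59 [140. 203. 160. 231.]
scene driver 0.64 [256. 183. 314. 236.]
scene tank 0.61 [228. 205. 291. 288.]
bail top proj [360.02043    295.59540617]
side rod 0.79 [353.  95. 369. 118.]
side hanger 0.64 [323. 103. 374. 167.]
side basket 0.61 [192. 264. 228. 300.]
side stand 0.88 [175. 261. 250. 336.]
side tape 0.78 [161. 228. 199. 266.]
side jar 0.84 [264. 125. 278. 154.]
side driver 0.64 [292. 203. 332. 258.]
side tank 0.69 [230. 168. 288. 244.]
bail top proj [206.45500816 274.83367653]
```

```bash
python3 -c "
from bench import ctrl; print(ctrl.sign_off())"
```

```text
the job is handed in; nothing more can be done
None
```

I finished the job and handed it in at about 26 s of the 72 s allowed. I took the rod from its hanger, hooked the bail and drew the basket straight up out of the tank. Then I lowered it onto the white stand, unhooked it and hung the rod back up.

**Basket:** After I unhooked it, the camera views showed it upright and roughly centred on the platform. When I set it down, the wrist force fell from about −3 N to about −1.2 N, which is the rod's weight alone. The hook never pressed down on it. It stands turned about 20° from the platform's edges, because the task did not ask for alignment.

**Rod:** It hangs within about 3 mm of where it started, within 2 px in the scene view. In the side view only part of it was detected. I had used all 12 picture views by then, so this check is from numbers only, not a viewed picture.

**Other objects:** In the scene camera, the tape, jar, tank and screwdriver match their starting positions to within a few pixels. The side camera gave a longer outline for the screwdriver than at the start. I took that as detector scatter, because nothing went near it.

**Forces:** The highest wrist force read was about 7.5 N, while the pad was dragging on the basket. The rod touched down on the hanger at about 2.8 N.

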